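Move the bench tools to the other rest in reverse order

TASK

Move the four tools from the full wooden rest to the empty one beside it, in reverse order: seen from the robot, the leftmost tool goes to the rightmost place, the second from the left to the second from the right, and so on. Each tool must lie straight across both rails between its pegs, its middle over the middle of the rest as it lies now. Leave the other things on the bench as they are.

Things in the scene. Friction and masses are not known exactly. Their poses are not given: they have to be found in the camera images.
- rest_full: Fixed wooden rest, left or right of the other, holding the tools at the start. Base 130 x 282 x 8 mm; two rails along its y, 14 mm wide, at x = -45 and 45 mm, tops 34 mm above the bench, open between. Pegs (8 mm thick, 17 mm tall) at y = -132, -66, 0, 66, 132 mm part four places centred at y = -99, -33, 33, 99 mm. Origin: centre of underside; +x away from the robot, +y to its left.
- rest_empty: The identical rest that is empty at the start, about 360 mm from the other centre to centre along y, nearly parallel. Rail tops 34 mm above the bench; four places centred at y = -99, -33, 33, 99 mm in its frame; tools lie along its x, their middle at x = 0. Origin: centre of underside; +x away from the robot, +y to its left, yaw within 0.15 rad.
- mandrel_center (a point): Centre of the tapered grey steel ring mandrel, the longest tool (293 mm), to be held as 24 mm wide and 24 mm high; 0.32 kg; the point lies 12 mm above its underside, mid-length, its x along the tool.
- clamp_center (a point): Centre of the stout wooden ring clamp (139 mm long, jaws 30 mm wide and 20 mm high, with a band 34 x 22 mm from 2 to 12 mm to the +x side of the centre, which is where the fingers then close); the point lies 10 mm above its underside, mid-length, its x along the tool.
- brush_center (a point): Centre of the wooden brush with a tuft of brass wire at one end (180 mm long); wooden handle 22 mm wide and 10 mm high; the point lies 5 mm above the underside, half-way up the handle, mid-length, its x along the tool, tuft up at the far end.
- tweezers_center (a point): Centre of the thin dark steel tweezers (161 mm long, 22 mm wide over the arms at the middle, 6 mm high, rigid); the point lies 3.5 mm above the underside, mid-length, its x along the tool.
- scribe_center (a point): Bystander: brass-handled scribe, 132 x 9 x 9 mm, lying on the bench between the two rests; its centre. To be left alone.
- coil_center (a point): Bystander: flat ring of solder wire, 55 mm across, 7 mm high, on the bench between the rests and farther back; its centre. To be left alone.
Mind the look-alikes: they are no part of the job. Leave any pink or turquoise look-alike of the part that bears clamp_center alone.

How it is judged:
By the outcome, as a careful person would: the job done as asked, in the order asked, and still so for the second after the job is handed in, with the robot touching nothing.
It also fails if it takes over 99 s, if anything falls off the work surface, if the arm or the gripper's body presses on something with over 40 N, if the wrist force passes 120 N, or if a joint passes its speed limit or range.

ROBOT

A 6-joint arm with a two-finger parallel gripper is mounted at the origin on a cart in front of the work surface, level with it; the furniture and walls round the work are solid. World frame = base frame: x ahead of the robot, y to its left, z up, the work surface at z = 0. Lengths are in m, angles in rad, forces in N, time in s.
With the tool pointing down it reaches from about 0.275 to 0.825 m from the base axis. Payload 4.9 kg.
Tool frame: the origin (TCP) lies midway between the tips of the shut fingers; the grasp point (between the pads) lies 19 mm behind it (bot.grip_depth is the distance from the TCP to the grasp point, in m); z points along the fingers, y is the line along which they close (so a half turn about z gives the same grasp; the last joint's range is limited). The gripper opens to 85 mm and grips with 20 to 120 N. Pads are 22 mm wide; open, the fingers measure 114 mm over their backs; the gripper's body (76 mm by 85 mm) begins 54 mm behind the grasp point. The pads swing forward as they close: fully open they stand 13 mm farther back than shut.
Start: joints at [-1.272, 0.326, -0.193, 1.052, 0, 1.437], TCP at [0.231, -0.499, 0.231] pointing down, gripper open.
Joint ranges: [-2.65, 2.65], [-0.97, 1.79], [-1.3, 1.35], [-1.93, 2.1], [-1.47, 1.37], [-3.14, 3.14]. Speed limits (rad/s): [2.57, 2.57, 3.14, 3.14, 3.14, 3.14].

INTERFACE

Orientations are given as a unit quaternion [w, x, y, z].
In Python, from cell import bot gives the robot as it stands. Calls block until the motion is done:
- bot.move_pose(position, orientation): joint-space move of the TCP to a pose.
- bot.move_linear(position, speed=0.15, rotation=None, until_force=None): straight line of the TCP; rotation=None keeps the orientation; speed is the mean speed in m/s. With until_force (N) it stops when the force on the tool has changed by that much, and returns True; else False.
- bot.goto_joints(angles): joint-space move.
- bot.set_gripper(opening, grasp_force=None): opening from 0.0 (shut) to 1.0 (fully open); grasp_force is the grip in N (None keeps the last); returns when the fingers have stopped.
- bot.wait(seconds).
- bot.solve_ik(position, orientation): joint angles nearest the present ones, or None.
- bot.camera(name): name is "scene" or "top" or "wrist"; returns the picture (400x640x3 uint8, red, green, blue); there is no depth.
- bot.calibration(name): a dict with "mtx" (3x3 intrinsics, pixels), "k1" (the pictures are not rectified: a ray, as slopes to the right and down, at radius r is drawn at 1 + k1 r^2 times it, then the intrinsics apply), "extrinsics" (4x4, takes a point from world to camera coordinates); the wrist camera has in their place "hand_eye" (4x4, takes a point from camera to tool coordinates, whose origin is the TCP and whose axes are the flange's). Camera axes: x right, y down, z forward; pixel columns grow to the right and rows downward; lengths in m; the calibration is good to about 2 mm. A picture is of the moment at which its call begins: read the wrist's pose just before it. calibration takes no time and is no camera call.
A pose or a line that the arm cannot do raises bot.PlanningError and nothing moves.
- bot.close_job(): hands the job in; it is judged then, once.
Trained networks look in the newest picture that a camera, given by its name, has taken for a name from the list of things; names that differ only in an ending like _2 or _b are one class to them, and where a whole thing is asked for, a point or a joint stands for the part that bears it (a point fixed in the world has none). Each returns a list of dicts, best first, with "confidence" (0 to 1); they miss things now and then, are a little off and sometimes report something else, mostly with a low value. They report only what shows in the picture. A call takes as long as a camera call. They do not tell look-alikes from the thing itself.
- bot.search_frame(camera, thing): "bbox" ([left, top, width, height] in pixels, round what is visible of it).
Readings, each from a call of its own:
- bot.read_clock(): time.
- bot.read_joint_positions(): joint angles.
- bot.read_joint_vel(): joint speeds.
- bot.read_joint_efforts(): joint torques, N m.
- bot.read_position(): TCP position.
- bot.read_tool_rot(): TCP orientation.
- bot.read_ft_force(): force on the tool from outside, world axes, zero at the start.
- bot.read_moment(): the same for the moment, N m.
- bot.read_gripper_width(): opening from 0.0 (shut) to 1.0 (fully open).
- bot.read_finger_force(): force on a finger pad.
Only numpy, scipy, OpenCV 4.12 (cv2) and the standard library are available. Lean on these libraries where they do the work, as an engineer would, in place of code of your own. Each camera call takes 0.05 s, during which the arm holds its last target. There are 200 camera calls.

## Working session

There is one attempt and no reset: what is moved stays moved. The work goes in short steps, each a Python script; the robot and the scene stay as the last script left them, time stands still between calls to the robot, and variables do not carry over. Pictures are saved under pics/ and viewed, at most 14 in all, crops included, and the job is handed in when it is done.

```bash
ls; mkdir -p pics; python3 - <<'E'
from cell import bot
import cv2
for n in("top","scene"):
    im=bot.camera(n); cv2.imwrite(f"pics/{n}0.png",im[:,:,::-1])
    c=bot.calibration(n); print(n,c)
    for t in "rest_full rest_empty mandrel_center clamp_center brush_center tweezers_center scribe_center coil_center".split():
        print(t,[(d["bbox"],round(d["confidence"],2)) for d in bot.search_frame(n,t)][:4])
print(bot.calibration("wrist"),bot.read_clock(),bot.read_tool_rot(),bot.grip_depth)
E
```

```text
pics
top {'mtx': array([[451.36487712,   0.        , 320.86618347],
       [  0.        , 451.36487712, 201.61304966],
       [  0.        ,   0.        ,   1.        ]]), 'k1': -0.13011877462926447, 'extrinsics': array([[-0.01535252, -0.99970013, -0.01907748,  0.04769212],
       [-0.98730825,  0.01817302, -0.15777251,  0.59711363],
       [ 0.15807189,  0.01641315, -0.98729119,  1.32553918],
       [ 0.        ,  0.        ,  0.        ,  1.        ]])}
rest_full [([236.6, 220.5, 90.0, 44.6], 0.69)]
rest_empty [([352.6, 223.5, 93.7, 51.1], 0.69)]
mandrel_center [([242.4, 190.8, 10.7, 94.7], 0.98)]
clamp_center [([285.7, 221.3, 12.6, 44.0], 0.95), ([222.0, 139.9, 16.9, 41.6], 0.88), ([403.1, 156.7, 14.3, 44.2], 0.54)]
brush_center [([263.8, 211.7, 11.8, 59.0], 0.67)]
tweezers_center [([306.9, 219.4, 8.4, 44.3], 0.57)]
scribe_center []
coil_center []
scene {'mtx': array([[367.99450783,   0.        , 321.83858663],
       [  0.        , 367.99450783, 198.16430445],
       [  0.        ,   0.        ,   1.        ]]), 'k1': -0.07179985488529883, 'extrinsics': array([[-0.87442339, -0.48
[... 612 characters left out ...]
4.6, 23.1], 0.95)]
scribe_center []
coil_center [([343.5, 204.0, 4.5, -0.8], 0.59)]
{'mtx': array([[355.65669548,   0.        , 316.78465754],
       [  0.        , 355.65669548, 196.9602741 ],
       [  0.        ,   0.        ,   1.        ]]), 'k1': -0.0574959233337194, 'hand_eye': array([[-8.77899312e-05, -9.48143936e-01, -3.17841264e-01,
         8.25111236e-02],
       [ 9.99999962e-01, -1.65774127e-04,  2.18309619e-04,
        -5.26521260e-05],
       [-2.59678799e-04, -3.17841233e-01,  9.48143915e-01,
        -1.40228680e-01],
       [ 0.00000000e+00,  0.00000000e+00,  0.00000000e+00,
         1.00000000e+00]])} 0.9 [1.74671047e-05 9.76674512e-01 2.14725165e-01 1.08748519e-05] 0.0187
```

```bash
python3 - <<'E'
import cv2
im=cv2.imread("pics/top0.png")[120:310,190:470]
cv2.imwrite("pics/top0c.png",cv2.resize(im,None,fx=2.85,fy=2.85,interpolation=cv2.INTER_CUBIC))
E
```

```text
(no output)
```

View pics/top0c.png

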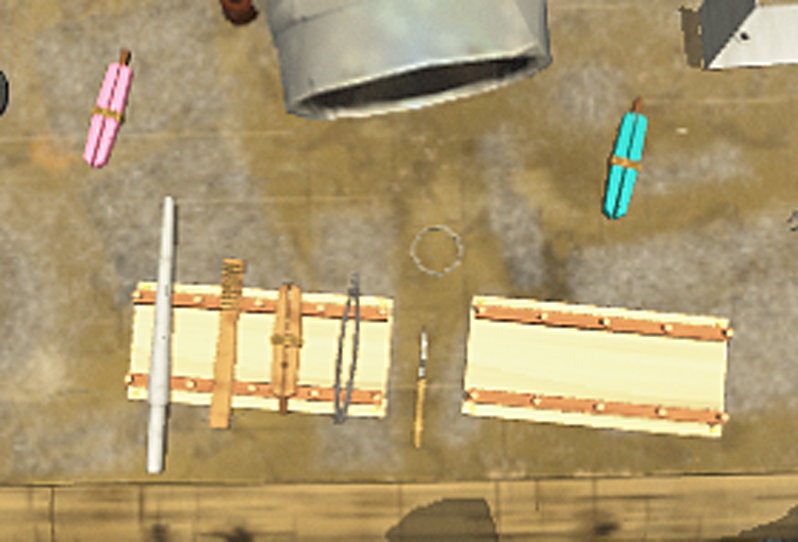

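View pics/scene0.png

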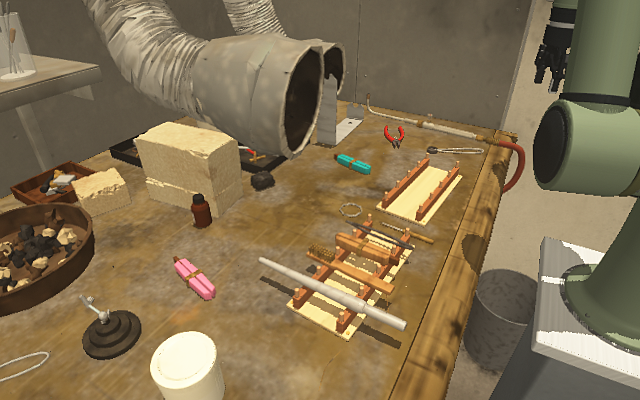

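The top crop shows the full rest on the left (robot's left) with, left to right, mandrel (162,335), brush (227,345), clamp (287,345) and tweezers (347,348). The empty rest is on the right, centre (596,366), and the scribe (420,388) and coil (437,250) lie between them. The clamp look-alikes are pink (108,108) and turquoise (625,160); the real clamp is the wooden one on the rest at (287,345). The scene view confirms this, and shows a duct behind the work area.

```bash
cat > h.py <<'E'
from cell import bot
import numpy as np, cv2
from scipy.spatial.transform import Rotation as R
def quat(yaw):
    # tool down; tool x = (cos yaw, sin yaw), fingers close along y
    c,s=np.cos(yaw),np.sin(yaw)
    q=R.from_matrix([[c,s,0],[s,-c,0],[0,0,-1]]).as_quat(); return [q[3],*q[:3]]
def cam(name,pose=None):
    c=bot.calibration(name)
    if name!="wrist": return c,np.linalg.inv(c["extrinsics"])
    p,q=pose; T=np.eye(4); T[:3,:3]=R.from_quat([*q[1:],q[0]]).as_matrix(); T[:3,3]=p
    return c,T@c["hand_eye"]
def to_world(name,uv,z,pose=None):
    c,T=cam(name,pose); uv=np.atleast_2d(np.float64(uv))
    n=cv2.undistortPoints(uv[:,None],c["mtx"],np.array([c["k1"],0,0,0,0.]))[:,0]
    d=np.c_[n,np.ones(len(n))]@T[:3,:3].T; o=T[:3,3]
    return o+d*((z-o[2])/d[:,2])[:,None]
def to_pix(name,P,pose=None):
    c,T=cam(name,pose); W=np.linalg.inv(T)
    return cv2.projectPoints(np.float64(P)[:,None],cv2.Rodrigues(W[:3,:3])[0],W[:3,3],c["mtx"],np.array([c["k1"],0,0,0,0.]))[0][:,0]
E
python3 - <<'E'
from h import *
np.set_printoptions(precision=4,suppress=True)
f=lambda a:np.array([190,120])+np.array(a)/2.85
for n,a in dict(empty=[(474,296),(729,319),(720,437),(462,413)],full=[(140,283),(394,297),(386,418),(128,400)]).items():
    P=to_world("top",f(a),.008); d=P[[0,3]].mean(0)-P[[1,2]].mean(0); e=P[:2].mean(0)-P[2:].mean(0)
    print(n,P[:,:2].tolist(),"c",P.mean(0),"yaw",np.arctan2(-d[0],d[1]),np.arctan2(e[1],e[0]),np.linalg.norm(d),np.linalg.norm(e))
for n,a,z in [("mandrel",[(169,198),(154,472)],.046),("brush",[(235,260),(219,428)],.041),("clamp",[(290,284),(284,412)],.044),("tweez",[(355,275),(339,422)],.038)]:
    P=to_world("top",f(a),z); e=P[0]-P[1]; print(n,P.mean(0),np.arctan2(e[1],e[0]),np.linalg.norm(e))
E
```

```text
empty [[0.5322101391559109, -0.07077777227542228], [0.501404999349909, -0.34949027611994843], [0.3737624067022812, -0.3331326797807955], [0.4057326690043893, -0.054584019033812575]] c [ 0.4533 -0.202   0.008 ] yaw -0.11217696460231212 -0.1274005904317248 0.2803929192542671 0.12809820127208327
full [[0.5527482710069656, 0.2956289651678973], [0.5326890120129972, 0.01643466625398413], [0.4017773115338219, 0.02734521156523259], [0.4246908868704249, 0.3076481849017113]] c [0.478  0.1618 0.008 ] yaw -0.07665565629014091 -0.08831217828406406 0.28057256732707847 0.1299911159577104
mandrel [0.4939 0.2645 0.046 ] -0.04790467883034733 0.2925940266864463
brush [0.4825 0.1948 0.041 ] -0.0954762935233824 0.17952508466657482
clamp [0.4768 0.1306 0.044 ] -0.05330822600021006 0.13571424617757769
tweez [0.4759 0.0672 0.038 ] -0.12112504713294235 0.15707751383186266
```

```bash
python3 - <<'E'
from h import *
np.set_printoptions(precision=4,suppress=True)
for n,p in (("empty",(.50,-.205,.25)),("full",(.52,.16,.25))):
    bot.move_pose(p,quat(-.1))
    P,Q=bot.read_position(),bot.read_tool_rot(); im=bot.camera("wrist")
    np.savez(f"{n}.npz",p=P,q=Q); cv2.imwrite(f"pics/w_{n}.png",im[:,:,::-1])
    print(P,Q,bot.read_joint_positions(),bot.read_clock())
    if n=="full":
        for t in "mandrel clamp brush tweezers scribe coil".split(): print(t,[(d["bbox"],round(d["confidence"],2)) for d in bot.search_frame("wrist",t+"_center")][:2])
E
```

```text
[ 0.4998 -0.2056  0.2499] [ 0.0002  0.9987 -0.0503 -0.0001] [-0.5272  0.2968 -0.1854  1.0886 -0.0002  2.7155] 2.4333
[0.52   0.1599 0.25  ] [-0.      0.9987 -0.0501 -0.    ] [ 0.1626  0.3035 -0.1759  1.0914 -0.     -2.8787] 7.0833
mandrel [([190.1, 46.1, 51.7, 273.8], 0.64)]
clamp [([332.0, 137.1, 34.5, 127.2], 0.98), ([93.7, 0.0, 31.5, 14.6], 0.62)]
brush [([267.9, 110.5, 31.3, 167.0], 0.85)]
tweezers [([396.1, 114.6, 24.6, 146.6], 0.88)]
scribe [([456.0, 166.2, 18.7, 96.5], 0.94), ([498.5, 119.7, 140.6, 114.7], 0.24)]
coil [([465.1, 48.2, 51.2, 54.7], 0.66)]
```

View pics/w_empty.png

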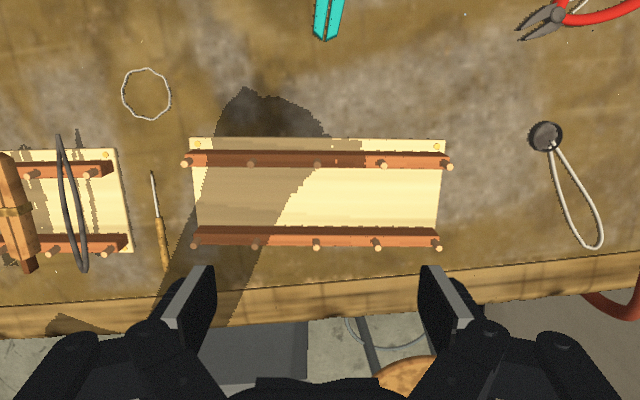

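View pics/w_full.png

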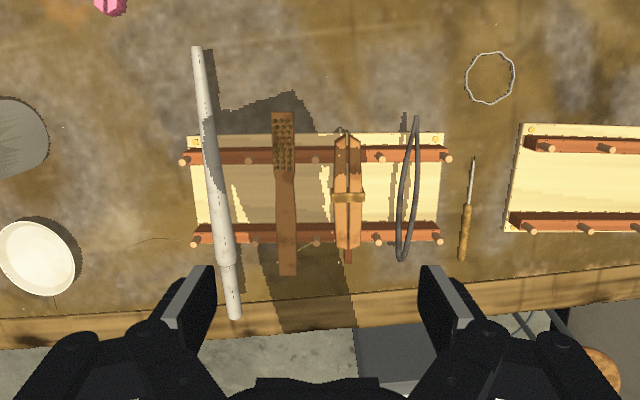

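w_empty shows the empty rest with base corners about (191,138), (445,141), (438,248) and (193,248), rails at rows 160 and 237. w_full shows the mandrel (215,185), brush (285,195), clamp (348,195) and tweezers (408,190). Next, zoomed crops to get accurate ends.

```bash
python3 - <<'E'
import cv2
for n,(a,b,c,d) in dict(full=(40,330,185,445),empty=(125,260,175,460)).items():
    im=cv2.imread(f"pics/w_{n}.png")[a:b,c:d]; s=2 if n=="full" else 2.8
    cv2.imwrite(f"pics/z_{n}.png",cv2.resize(im,None,fx=s,fy=s,interpolation=cv2.INTER_CUBIC))
E
```

```text
(no output)
```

View pics/z_full.png

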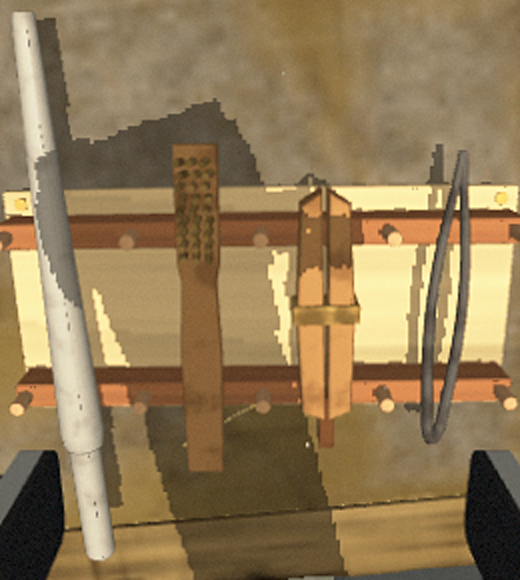

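View pics/z_empty.png

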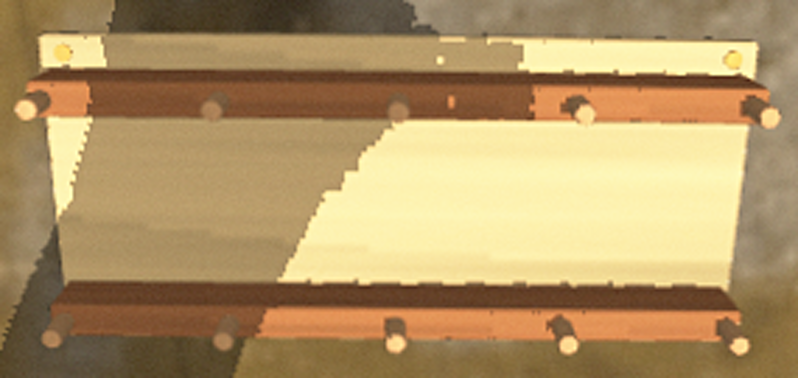

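Full crop: mandrel ends (24,12)–(101,558); brush (195,145)–(206,471); clamp (320,185)–(326,447) with the band at (326,313); tweezers (462,152)–(432,443). Empty crop: pegs span far (26,108)–(769,118) and near (52,340)–(739,346).

```bash
python3 - <<'E'
from h import *
np.set_printoptions(precision=4,suppress=True)
def fit(name,off,s,pix,z,ref):
    d=np.load(name+".npz"); P=to_world("wrist",np.array(off)+np.array(pix)/s,z,(d["p"],d["q"]))[:,:2]
    ref=np.array(ref); A,B=ref-ref.mean(0),P-P.mean(0)
    th=np.arctan2((A[:,0]*B[:,1]-A[:,1]*B[:,0]).sum(),(A*B).sum()); c,s_=np.cos(th),np.sin(th); M=np.array([[c,-s_],[s_,c]])
    t=P.mean(0)-M@ref.mean(0); print(name,"c",t,"yaw",th,"resid mm",np.abs(P-(ref@M.T+t)).max(0)*1e3); return t,th
ys=[.132,.066,0,-.066,-.132]
far=[(26,108),(211,110),(398,111),(584,113),(769,118)];near=[(52,340),(223,342),(396,343),(568,345),(739,346)]
e=fit("empty",(175,125),2.8,far+near,.051,[(.045,y) for y in ys]+[(-.045,y) for y in ys])
f=fit("full",(185,40),2,[(3,239),(128,242),(261,240),(395,237),(517,232),(18,409),(141,407),(263,406),(388,405),(511,402)],.051,[(.045,y) for y in ys]+[(-.045,y) for y in ys])
np.savez("rests.npz",e=[*e[0],e[1]],f=[*f[0],f[1]])
d=np.load("full.npz")
for n,a,z in [("mandrel",[(24,12),(101,558)],.046),("brush",[(195,145),(206,471)],.042),("clamp",[(320,185),(326,447)],.044),("clampband",[(293,313),(359,313)],.047),("tweez",[(462,152),(432,443)],.038)]:
    P=to_world("wrist",np.array([185,40])+np.array(a)/2,z,(d["p"],d["q"]));v=P[0]-P[1]
    m=P.mean(0)[:2]-f[0]; c,s=np.cos(f[1]),np.sin(f[1])
    print(n,P.mean(0),np.arctan2(v[1],v[0]),np.linalg.norm(v),"in rest",c*m[0]+s*m[1],-s*m[0]+c*m[1])
E
```

```text
empty c [ 0.4569 -0.2009] yaw -0.1115136959043878 resid mm [0.6227 1.4396]
full c [0.483  0.1646] yaw -0.0849693763906985 resid mm [1.9007 6.8157]
mandrel [0.4946 0.2651 0.046 ] -0.05325894224492471 0.2949372920315247 in rest 0.003119647144193818 0.10110123922492235
brush [0.4856 0.1965 0.042 ] -0.09643115666431769 0.17818420550500674 in rest -5.284773080195754e-05 0.03194352800605637
clamp [0.478  0.1335 0.044 ] -0.05203733769988478 0.14317507902005175 in rest -0.0023306301780686017 -0.03140983461558612
clampband [0.4849 0.1319 0.047 ] 1.4704237034923806 0.03362005874660314 in rest 0.004718619723896252 -0.03247573448303498
tweez [0.4787 0.0684 0.038 ] -0.1178268189463875 0.15958719361816825 in rest 0.0038900147296527226 -0.09625748175268416
```

```bash
cat >> h.py <<'E'
#      x, y, yaw, centre z, preopen, force, dx of grasp along tool, target y in rest
T=dict(mandrel=(.4946,.2651,-.0533,.046,.56,60,0,-.099),brush=(.4856,.1965,-.0964,.039,.54,40,0,-.033),
       clamp=(.4779,.1330,-.0520,.044,.65,40,.007,.033),tweezers=(.4787,.0684,-.1178,.0375,.54,30,0,.099))
def carry(n,ztop=.11):
    x,y,a,zc,op,f,dx,ty=T[n]; z=zc-.0187-.002; ex,ey,eth=np.load("rests.npz")["e"]
    g=np.array([x+dx*np.cos(a),y+dx*np.sin(a)]); c,s=np.cos(eth),np.sin(eth)
    t=np.array([ex+c*dx-s*ty,ey+s*dx+c*ty]); q1,q2=quat(a+np.pi),quat(eth+np.pi)
    bot.set_gripper(op,f)
    bot.move_pose([*g,.12],q1)
    bot.move_linear([*g,z],.12); bot.set_gripper(0.,f)
    print(n,"closed mm",85*bot.read_gripper_width(),"F",bot.read_finger_force(),bot.read_position())
    bot.move_linear([*g,ztop],.12)
    w=bot.read_gripper_width(); print("lifted mm",85*w,bot.read_finger_force(),bot.read_ft_force())
    bot.move_linear([*t,ztop],.3,rotation=q2)
    bot.move_linear([*t,z+.02],.12)
    hit=bot.move_linear([*t,z+.0005],.03,until_force=6)
    print("hit",hit,bot.read_position(),85*bot.read_gripper_width())
    bot.set_gripper(min(1,w+.22)); bot.move_linear([*t,.13],.15); print("clock",bot.read_clock())
E
python3 - <<'E'
from h import *
carry("mandrel")
bot.move_pose([.43,-.15,.25],quat(np.pi-.11))
P,Q=bot.read_position(),bot.read_tool_rot(); im=bot.camera("wrist"); np.savez("m1.npz",p=P,q=Q); cv2.imwrite("pics/m1.png",im[:,:,::-1])
print(bot.read_joint_positions())
E
```

```text
mandrel closed mm 22.3555797236264 F 59.68685030937195 [0.49540376 0.26552068 0.02635605]
lifted mm 22.44661990217079 58.79194915294647 [-0.60704797  0.97176482 -3.47622009]
hit True [ 0.44562025 -0.29909099  0.02635106] 22.189032618229245
clock 17.2667
[-4.99244008e-01  1.39584703e-01 -3.91584945e-01  1.04113106e+00
 -4.09790673e-04 -3.88332450e-01]
```

View pics/m1.png

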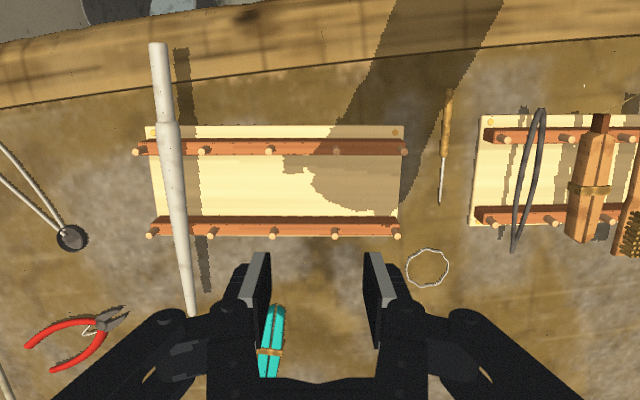

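The mandrel lies on the empty rest in its rightmost place, ends at about (159,43) and (191,316), between the pegs at (135,152)/(203,150) and (149,235)/(213,234). I'll check numerically before carrying on.

```bash
python3 - <<'E'
from h import *
np.set_printoptions(precision=4,suppress=True)
d=np.load("m1.npz");po=(d["p"],d["q"]);e=np.load("rests.npz")["e"]
M=R.from_euler("z",e[2]).as_matrix(); loc=lambda P:(P-[e[0],e[1],0])@M
print(loc(to_world("wrist",[(135,152),(203,150),(270,151),(336,151),(404,152),(149,235),(213,234),(276,234),(335,233),(395,233)],.051,po)))
m=loc(to_world("wrist",[(159,43),(191,316)],.046,po)); print(m,m.mean(0),np.linalg.norm(m[0]-m[1]))
E
```

```text
[[-0.0463 -0.1303  0.051 ]
 [-0.048  -0.0626  0.051 ]
 [-0.0468  0.0024  0.051 ]
 [-0.0469  0.066   0.051 ]
 [-0.0462  0.1318  0.051 ]
 [ 0.0424 -0.1296  0.051 ]
 [ 0.0408 -0.0609  0.051 ]
 [ 0.0405  0.0052  0.051 ]
 [ 0.0393  0.0665  0.051 ]
 [ 0.0393  0.1291  0.051 ]]
[[-0.1457 -0.0959  0.046 ]
 [ 0.148  -0.0988  0.046 ]] [ 0.0011 -0.0973  0.046 ] 0.2937002036432055
```

```bash
python3 - <<'E'
from h import *
carry("brush");carry("clamp");carry("tweezers")
bot.move_pose([.50,-.205,.25],quat(-.1))
P,Q=bot.read_position(),bot.read_tool_rot(); im=bot.camera("wrist"); np.savez("end.npz",p=P,q=Q); cv2.imwrite("pics/end.png",im[:,:,::-1])
a=im[10:310,160:470,::-1]; cv2.imwrite("pics/endc.png",cv2.resize(a,None,fx=2,fy=2,interpolation=cv2.INTER_CUBIC)); print(bot.read_clock())
E
```

```text
brush closed mm 21.107997955921814 F 39.51757550239563 [0.4863109  0.19668181 0.01919347]
lifted mm 21.269348381858755 39.11043047904968 [-0.38962582  0.43512534 -0.88507266]
hit True [ 0.45288611 -0.23351938  0.01915474] 21.280585227333944
clock 26.1667
clamp closed mm 33.47192846420535 F 39.8219096660614 [0.48568829 0.13269281 0.02422876]
lifted mm 32.96572427987746 39.71332848072052 [ 0.31093502  1.53855896 -0.63295327]
hit True [ 0.4671791  -0.16880028  0.02419933] 33.28261482297975
clock 33.6583
tweezers closed mm 20.28466482817303 F 29.304447337053716 [0.47942569 0.06839895 0.0175358 ]
lifted mm 20.629444520799947 29.301276532933116 [-0.32617562 -0.29913948 -0.14715117]
hit True [ 0.4675744  -0.1024958   0.01748306] 20.258149895061948
clock 40.4583
43.025
```

View pics/endc.png

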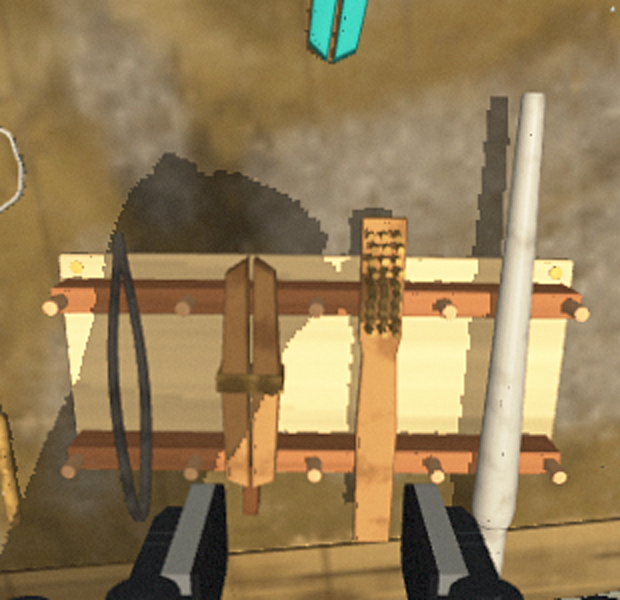

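All four tools lie between their pegs. Crop ends: tweezers (120,233)–(140,520); clamp (251,256)–(251,515) with the band at (250,382); brush (385,217)–(372,541); mandrel far end (533,95). Checking the centring.

```bash
python3 - <<'E'
from h import *
np.set_printoptions(precision=4,suppress=True)
d=np.load("end.npz");po=(d["p"],d["q"]);e=np.load("rests.npz")["e"]
M=R.from_euler("z",e[2]).as_matrix(); loc=lambda a,z:(to_world("wrist",np.array([160,10])+np.array(a)/2,z,po)-[e[0],e[1],0])@M
print("pegs",loc([(50,307),(182,308),(316,310),(449,311),(583,313),(68,470),(191,470),(315,472),(437,473),(560,476)],.051).mean(0))
for n,a,z in [("tw",[(120,233),(140,520)],.038),("cl",[(251,256),(251,515)],.044),("band",[(217,382),(284,382)],.047),("br",[(385,217),(372,541)],.042),("ma",[(533,95),(495,560)],.046)]:
    P=loc(a,z);v=P[0]-P[1];print(n,P.mean(0)[:2],"far end",P[0,:2],"yaw",np.arctan2(v[1],v[0]),np.linalg.norm(v))
E
```

```text
pegs [ 0.001  -0.0001  0.051 ]
tw [-0.0005  0.0974] far end [0.0795 0.097 ] yaw -0.004503087359685788 0.16013414039371934
cl [-0.0016  0.0332] far end [0.0697 0.0321] yaw -0.0164845400685666 0.14263658201172474
band [0.0058 0.0331] far end [0.0056 0.0502] yaw 1.5826815758832402 0.03425362968548051
br [-0.0005 -0.0329] far end [ 0.089  -0.0326] yaw 0.0029497956680297455 0.17886316799771987
ma [ 0.0232 -0.1002] far end [ 0.1457 -0.0977] yaw 0.020318943008226915 0.2450319936799489
```

```bash
python3 -c "
from cell import bot
print(bot.close_job())"
```

```text
the job is handed in; nothing more can be done
None
```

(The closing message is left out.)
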